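Fit the retaining bar of an instrument cassette

ROBOT

A 6-joint arm with a two-finger parallel gripper is mounted at the origin on a cart in front of the work surface, level with it; the furniture and walls round the work are solid. World frame = base frame: x ahead of the robot, y to its left, z up, the work surface at z = 0. Lengths are in m, angles in degrees, forces in N, time in s.
With the tool pointing down it reaches from about 0.4 to 0.825 m from the base axis. Payload 7 kg.
Tool frame: the origin (TCP) lies at the very end of the fingers, on their centre line; the grasp point (between the pads) lies 19 mm behind it; z points along the fingers, y is the line along which they close (so a half turn about z gives the same grasp; the last joint's range is limited). The gripper opens to 88 mm and grips with 3 to 60 N. Pads are 19 mm wide; open, the fingers measure 130 mm over their backs; the gripper's body (78 mm by 193 mm) begins 47 mm behind the grasp point.
Start: joints at [-56.545, 20.546, 0.682, 0, -70.136, -16.507], TCP at [0.197, -0.646, 0.227] pointing down, gripper open.
Joint ranges: [-176.03, 176.03], [-82.01, 121.73], [-58.28, 71.71], [-173.87, 95.51], [-174.79, -0.11], [-173.66, 173.66]. Speed limits (degrees/s): [136.94, 136.94, 172.46, 180, 180, 180].

INTERFACE

Orientations are given as [roll, pitch, yaw] about the fixed x, y, z axes, in that order (R = Rz(yaw) Ry(pitch) Rx(roll)).
In Python, from plant import get_state, imaging, r, finder gives the robot as it stands.
- The arm moves only by the shell command python3 -m handwheel 'ROWS' [FORCE]. ROWS is JSON, a list of rows, each a list of 5 numbers: the closure, from 0 (fully open) to 1 (shut), then the shift along the world's x, y, z in cm, then the turn about the world's z in degrees. A call has 1 to 8 rows; each row is the pose to reach, as a shift and turn from the pose commanded when the call began; what a row does not reach only later rows make up. A row lasts 1/8 s, in which the tool goes at most 62.5 mm and 10.7 degrees, less where a joint would pass 70% of its speed; a pose out of reach is approached as far as the arm can. A call with a gripper value outside its range is refused whole. The fingers move at their own pace and stop on an object; FORCE is the grip in N (left out, the last holds). Time passes only in rows, so rows that repeat a pose let the fingers close. It gives the time, the measured TCP pose, the force, the opening and the grip force at its end, in the units of the state.
- get_state(): the state, without advancing time (a new reading comes with each control period).
- imaging.capture(name): name is "side" or "top" or "wrist"; returns (picture, depth): 400x640x3 uint8, red, green, blue; 400x640 float32, m along the optical axis (not along the pixel's ray), 0 where there is no reading.
- imaging.get_calibration(name): a dict with "fx", "fy", "cx", "cy" (pixels), "rvec" (rotation vector, rad) and "tvec" (3), from world to camera coordinates, as OpenCV has them; the wrist camera has in their place "hand_eye" (4x4, takes a point from camera to tool coordinates, whose origin is the TCP and whose axes are the flange's). Camera axes: x right, y down, z forward; pixel columns grow to the right and rows downward; lengths in m; the calibration is good to about 2 mm. A picture is of the moment at which its call begins: read the wrist's pose just before it. get_calibration takes no time and is no camera call.
- r.close_job(): hands the job in; it is judged then, once.
Trained networks look in the newest picture that a camera, given by its name, has taken for a name from the list of things; names that differ only in an ending like _2 or _b are one class to them, and where a whole thing is asked for, a point or a joint stands for the part that bears it (a point fixed in the world has none). Each returns a list of dicts, best first, with "p" (0 to 1); they miss things now and then, are a little off and sometimes report something else, mostly with a low value. They report only what shows in the picture. A call takes as long as a camera call.
- finder.cut_out(camera, query): "region" (400x640 bool, what is visible of it) and "pixel" ([column, row] in pixels, amid what is visible of it).
The state is a dict: "time_s": time; "joints": joint angles; "qd": joint speeds; "joint_torque": joint torques, N m; "tcp_pos": TCP position; "eef_rot": TCP orientation; "contact_force": force on the tool from outside, world axes, zero at the start; "moment": the same for the moment, N m; "gripper_width": finger opening in m; "gripper_force": force on a finger pad.
Only numpy, scipy, OpenCV 4.12 (cv2) and the standard library are available. Lean on these libraries where they do the work, as an engineer would, in place of code of your own. Each camera call takes 0.05 s, during which the arm holds its last target. There are 200 camera calls.

TASK

Fit the loose steel retaining bar to the instrument cassette: tip its oblong eye past the long head of the stud at the robot's end of the cassette, then lay the bar level over the instruments with its round hole down over the dowel, so that the stud's head holds the eye and it cannot be lifted straight off. The stud is adjustable and not exactly in its place, so feel for it, push only lightly while hooking it on (about 5 N, never 10), lay it down gently and leave the bar lying there; do not disturb the bottles behind.

Things in the scene. Friction and masses are not known exactly. Their poses are not given: they have to be found in the camera images.
- cassette: Flat aluminium instrument cassette 210 x 172 mm, fixed to the worktop; origin on its underside (it reaches from x = -115 to +95, y = -86 to 86); x axis from the stud end (-x, robot's side) to the dowel end. Floor 6 mm thick, side walls at y = +-84, 16 mm high. Two grey rests at x = -11 and +48, tops 16 mm over the worktop, carry the fitted bar; three instruments lie lower, between them.
- stud_mid (a point): Nominal stud axis (cassette x = -60, y = 0), 16 mm over the worktop, level with the rests' tops. The real stud is clamped up to 9 mm from here along x, either way: not measured, feel or see it. Clamp holds to about 80 N. Round neck 8 mm in diameter; its head is a crossbar centred on the neck, 60 mm along x, 12 mm along y, underside 26 and top 31 mm over the worktop.
- stud_head (a point): Middle of the stud head's top if the stud stood at its nominal place (real: up to 9 mm off along x), 31 mm over the worktop. The eye (38 mm) is shorter than the head (60 mm): tilt the bar 20 to 30 degrees, eye end low, pass the nose down beside the head's robot-side end, push it under the head up to the neck, level it low there, clear under the head, then draw the bar back until its hole is over the dowel.
- dowel (a point): On the axis of the cassette's dowel pin (cassette x = +60, y = 0), level with the rests' tops, 16 mm over the worktop. The dowel is 8 mm in diameter with a tapered tip and stands 8.5 mm above this point.
- bar_grip (a point): Centre of the retaining bar's upright grip, 18 mm above the bar's underside. The grip is a block 30 mm along the bar (x), 12 mm thick (y), from 4 to 30 mm above the underside. The bar: loose plain steel plate 170 x 30 x 4 mm, 0.11 to 0.2 kg, lying flat, left of the cassette. Its x axis runs from the eye end (90 mm from here, -x) to the hole end (80 mm, +x); z up.
- bar: The retaining bar described at bar_grip: origin on its underside, under the grip's centre, 18 mm below bar_grip; same axes.
- bar_eye (a point): Centre of the bar's oblong eye, in the plane of the underside, 60 mm from the grip towards -x. The eye is a rectangular hole through the 4 mm plate, 38 mm along the bar, 18 mm across; the nose strip beyond it is 11 mm long.
- bar_hole (a point): Centre of the bar's round hole, 14 mm in diameter, in the plane of the underside, 60 mm from the grip towards +x.
- bar_nose (a point): Middle of the nose strip beyond the eye, half-way through the plate (2 mm above the underside), 84.5 mm from the grip towards -x.
- dropper_brown: Bystander: brown dropper bottle with black cap, 33 mm wide, 74 mm tall, origin at its foot; leave standing.
- vial_green: Bystander: small bottle with green cap, 25 mm wide, 52 mm tall, origin at its foot; leave standing.
- powder_jar: Bystander: clear jar with beige cap, 45 mm wide, 58 mm tall, origin at its foot; leave standing.

How it is judged:
By the outcome, as a careful person would: the job done as asked, in the order asked, and still so for the second after the job is handed in, with the robot touching nothing.
It also fails if it takes over 56 s, if anything falls off the work surface, if the arm or the gripper's body presses on something with over 40 N, if the wrist force passes 120 N, or if a joint passes its speed limit or range.

## Working session

There is one attempt and no reset: what is moved stays moved. The work goes in short steps, Python scripts to look and compute and a shell command to move; the robot and the scene stay as the last step left them, time stands still between calls to the robot, and variables do not carry over. Pictures are saved under pics/ and viewed, at most 13 in all, crops included, and the job is handed in when it is done.

```bash
mkdir -p pics; ls
cat > h.py <<'E'
import numpy as np, cv2
from plant import get_state, imaging, r, finder
from scipy.spatial.transform import Rotation as R
def cam(name):
    c=imaging.get_calibration(name)
    K=np.array([[c['fx'],0,c['cx']],[0,c['fy'],c['cy']],[0,0,1.]])
    if 'hand_eye' in c:
        s=get_state(); T=np.eye(4); T[:3,:3]=R.from_euler('xyz',s['eef_rot'],degrees=True).as_matrix(); T[:3,3]=s['tcp_pos']
        M=T@np.array(c['hand_eye'])      # cam->world
    else:
        W=np.eye(4); W[:3,:3]=cv2.Rodrigues(np.array(c['rvec'],float))[0]; W[:3,3]=np.ravel(c['tvec']); M=np.linalg.inv(W)
    return K,M
def onplane(K,M,px,z):
    d=M[:3,:3]@np.linalg.inv(K)@np.array([px[0],px[1],1.]); o=M[:3,3]
    return o+d*(z-o[2])/d[2]
def cloud(K,M,D):
    v,u=np.mgrid[:400,:640]; P=np.stack([(u-K[0,2])/K[0,0]*D,(v-K[1,2])/K[1,1]*D,D],-1)
    return P@M[:3,:3].T+M[:3,3]
def proj(K,M,P):
    W=np.linalg.inv(M); p=K@(W[:3,:3]@np.array(P)+W[:3,3]); return p[:2]/p[2]
E
python3 - <<'E'
from h import *
print(get_state())
Z={'bar':0.004,'bar_grip':.03,'cassette':.006,'stud_head':.031,'dowel':.0245,'bar_eye':.004,'bar_hole':.004,'dropper_brown':.03,'vial_green':.03,'powder_jar':.03}
for n in ('top','side'):
    K,M=cam(n); im,D=imaging.capture(n); cv2.imwrite(f'pics/{n}0.png',im[...,::-1]); P=cloud(K,M,D); np.savez(f'{n}0.npz',im=im,D=D,P=P)
    print(n,'cam at',M[:3,3].round(3))
    for q in Z:
        for o in finder.cut_out(n,q)[:2]:
            if o['p']<.3: continue
            m=o['region']&(D>0); print(q,round(o['p'],2),np.round(o['pixel']),onplane(K,M,o['pixel'],Z[q]).round(3),'depth med',np.median(P[m],0).round(3) if m.any() else None, m.sum())
E
```

```text
pics
{'time_s': 0.0, 'joints': array([-5.65465597e+01,  2.05899523e+01,  6.32998680e-01, -1.98891260e-02,
       -7.01341468e+01, -1.65070319e+01]), 'qd': array([ 0.05043875,  0.04156753, -0.00458069,  0.0143408 ,  0.0185106 ,
       -0.0036983 ]), 'joint_torque': array([ 5.71624514e-04, -5.82714808e+01,  2.93048948e+01,  6.99693918e+00,
        6.80900455e-03, -1.78523433e-04]), 'tcp_pos': array([ 0.19658026, -0.64523221,  0.22563425]), 'eef_rot': array([ 1.79907341e+02, -7.96066364e-03, -1.63060359e+02]), 'contact_force': array([ 0.23155932,  0.13850481, -0.41600827]), 'moment': array([-0.02837837,  0.00695358,  0.01014744]), 'gripper_force': 0.0, 'gripper_width': 0.08747098946285156}
top cam at [0.393 0.133 0.877]
bar 0.78 [268. 202.] [0.558 0.281 0.004] depth med [0.557 0.282 0.004] 775
bar 0.4 [404. 132.] [ 0.764 -0.032  0.004] depth med [ 0.743 -0.018  0.051] 247
bar_grip 0.81 [269. 206.] [0.545 0.273 0.03 ] depth med [0.55  0.279 0.004] 759
cassette 0.65 [389. 222.] [ 0.537 -0.006  0.006] depth med [ 0.532 -0.011  0.006] 6840
stud_head 0.94 [391. 225.] [ 0.526 -0.008  0.031] d
[... 927 characters left out ...]
.03   0.031] depth med [0.512 0.    0.008] 5307
stud_head 0.59 [413. 213.] [0.744 0.122 0.031] depth med [0.742 0.122 0.032] 734
dowel 0.42 [294. 200.] [0.532 0.224 0.024] depth med [0.545 0.275 0.005] 715
bar_eye 0.7 [301. 200.] [0.552 0.268 0.004] depth med [0.547 0.276 0.005] 670
bar_eye 0.57 [301. 261.] [0.52  0.02  0.004] depth med [ 0.512 -0.001  0.008] 5427
bar_hole 0.86 [298. 195.] [0.551 0.298 0.004] depth med [0.548 0.275 0.005] 607
dropper_brown 0.59 [450. 248.] [ 0.758 -0.015  0.03 ] depth med [ 0.744 -0.032  0.039] 902
vial_green 0.7 [426. 235.] [0.736 0.034 0.03 ] depth med [0.745 0.04  0.029] 360
powder_jar 0.93 [412. 213.] [0.745 0.125 0.03 ] depth med [0.742 0.121 0.033] 684
```

Run:
```python
import cv2,numpy as np
a=cv2.imread('pics/top0.png')[100:300,230:460]; b=cv2.imread('pics/side0.png')[160:330,190:480]
a=cv2.resize(a,None,fx=1.7*2*.8,fy=1.7*2*.8,interpolation=cv2.INTER_CUBIC)
cv2.imwrite('pics/a.png',cv2.resize(a,(690,600)))
```

```text
(no output)
```

View pics/a.png

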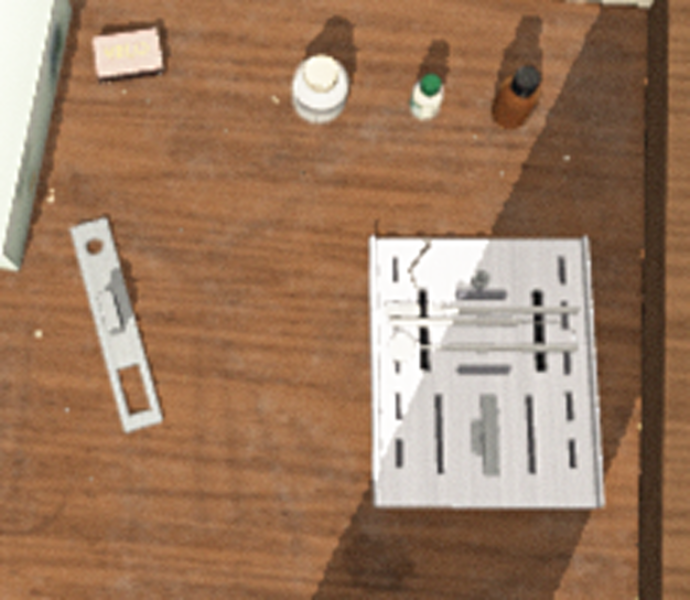

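View pics/side0.png

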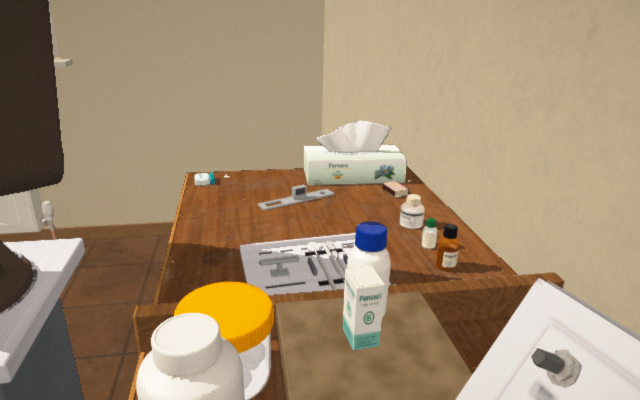

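Run:
```python
from h import *
im,D=imaging.capture('top'); K,M=cam('top')
for q,z in (('bar_eye',.004),('bar',.004),('cassette',.006)):
    reg=finder.cut_out('top',q)[0]['region'].astype(np.uint8)
    c=max(cv2.findContours(reg,0,1)[0],key=cv2.contourArea)[:,0]
    W=np.array([onplane(K,M,p,z)[:2] for p in c])*1000
    rc=cv2.minAreaRect(W.astype(np.float32)); print(q,rc); print(cv2.boxPoints(rc).round(0).tolist())
P=cloud(K,M,D); m=(P[...,2]>.015)&(P[...,2]<.08)&(P[...,0]>.45)&(P[...,0]<.62)&(abs(P[...,1]-.28)<.06); print('grip pts',m.sum(),P[m].round(3)[:20].tolist())
```

```text
bar_eye ((547.5446166992188, 278.70025634765625), (170.70567321777344, 30.297639846801758), 22.472116470336914)
[[463.0, 260.0], [474.0, 232.0], [632.0, 297.0], [621.0, 325.0]]
bar ((546.5844116210938, 278.72509765625), (169.5963134765625, 30.906097412109375), 22.263233184814453)
[[462.0, 261.0], [474.0, 232.0], [631.0, 297.0], [619.0, 325.0]]
cassette ((536.4302978515625, -11.3577880859375), (209.23081970214844, 174.7762451171875), 5.022862911224365)
[[425.0, 67.0], [440.0, -108.0], [648.0, -89.0], [633.0, 85.0]]
grip pts 79 [[0.565, 0.287, 0.03], [0.565, 0.284, 0.031], [0.565, 0.282, 0.031], [0.565, 0.28, 0.03], [0.562, 0.288, 0.032], [0.563, 0.287, 0.028], [0.563, 0.284, 0.029], [0.562, 0.282, 0.032], [0.563, 0.28, 0.029], [0.56, 0.288, 0.031], [0.56, 0.286, 0.03], [0.56, 0.284, 0.031], [0.56, 0.281, 0.033], [0.561, 0.28, 0.027], [0.562, 0.278, 0.026], [0.558, 0.288, 0.028], [0.558, 0.286, 0.03], [0.558, 0.283, 0.031], [0.558, 0.281, 0.031], [0.558, 0.279, 0.031]]
```

Run:
```python
from h import *
P=np.concatenate([np.load(f'{n}0.npz')['P'].reshape(-1,3)[np.load(f'{n}0.npz')['D'].ravel()>0] for n in('top','side')])
P=P[(P[:,2]>.05)&(P[:,2]<.6)&(P[:,0]>-.1)&(P[:,0]<.9)&(abs(P[:,1])<.8)]
g={}
for p in P: k=(round(p[0]/.06),round(p[1]/.06)); g.setdefault(k,[]).append(p[2])
for k in sorted(g): 
    if len(g[k])>15: print(round(k[0]*.06,2),round(k[1]*.06,2),len(g[k]),round(max(g[k]),2),end=' | ')
```

```text
0.06 0.06 33 0.06 | 0.12 0.0 1818 0.28 | 0.12 0.06 202 0.17 | 0.18 -0.06 1062 0.39 | 0.18 0.0 6422 0.39 | 0.18 0.06 722 0.23 | 0.24 0.0 542 0.39 | 0.3 -0.18 242 0.06 | 0.3 -0.12 275 0.06 | 0.36 -0.36 3526 0.16 | 0.36 -0.3 2278 0.16 | 0.36 -0.24 692 0.1 | 0.36 -0.18 960 0.1 | 0.36 -0.12 249 0.05 | 0.42 -0.36 2505 0.16 | 0.42 -0.3 1495 0.16 | 0.42 -0.24 3612 0.1 | 0.42 -0.18 1807 0.1 | 0.42 -0.12 170 0.06 | 0.48 -0.54 142 0.06 | 0.48 -0.48 148 0.06 | 0.48 -0.42 25 0.06 | 0.48 -0.36 589 0.06 | 0.48 -0.3 2477 0.06 | 0.48 -0.24 2531 0.1 | 0.48 -0.18 1689 0.1 | 0.48 -0.12 409 0.06 | 0.54 -0.54 260 0.09 | 0.54 -0.48 816 0.12 | 0.54 -0.42 747 0.12 | 0.54 -0.36 766 0.06 | 0.54 -0.3 3280 0.06 | 0.54 -0.24 5384 0.17 | 0.54 -0.18 2551 0.17 | 0.54 -0.12 349 0.06 | 0.6 -0.48 3359 0.22 | 0.6 -0.42 9830 0.22 | 0.6 -0.36 1041 0.22 | 0.6 -0.3 3247 0.06 | 0.6 -0.24 2440 0.17 | 0.6 -0.18 1822 0.17 | 0.6 -0.12 211 0.05 | 0.6 0.36 498 0.06 | 0.6 0.42 786 0.1 | 0.6 0.48 254 0.06 | 0.66 -0.48 1587 0.23 | 0.66 -0.42 3182 0.23 | 0.66 -0.36 637 0.22 | 0.66 -0.3 770 0.06 | 0.66 -0.24 744 0.06 | 0.66 -0.18 770 0
[... 264 characters left out ...]
2 0.48 120 0.06 | 0.78 -0.18 317 0.06 | 0.78 -0.12 364 0.06 | 0.78 -0.06 65 0.08 | 0.78 0.0 80 0.08 | 0.78 0.06 23 0.05 | 0.78 0.12 85 0.06 | 0.78 0.36 652 0.06 | 0.78 0.42 882 0.13 | 0.78 0.48 171 0.06 | 0.84 -0.54 286 0.13 | 0.84 -0.48 829 0.2 | 0.84 -0.42 1547 0.28 | 0.84 -0.36 2527 0.36 | 0.84 -0.3 3507 0.37 | 0.84 -0.24 7670 0.37 | 0.84 -0.18 12570 0.4 | 0.84 -0.12 12521 0.4 | 0.84 -0.06 9962 0.4 | 0.84 0.0 8325 0.4 | 0.84 0.06 7065 0.4 | 0.84 0.12 6131 0.4 | 0.84 0.18 5389 0.4 | 0.84 0.24 4768 0.4 | 0.84 0.3 4279 0.4 | 0.84 0.36 3893 0.4 | 0.84 0.42 3578 0.4 | 0.84 0.48 3246 0.4 | 0.84 0.54 2966 0.4 | 0.84 0.6 2737 0.4 | 0.84 0.66 2526 0.39 | 0.84 0.72 2369 0.39 | 0.84 0.78 1849 0.39 |
```

```bash
python3 -m handwheel '[[0,1,4,3,0],[0,3,9.5,5,0],[0,5.5,15,5,2],[0,8,20.5,5,4],[0,10.5,26,5,6],[0,13,31.5,5,6],[0,15.5,37,5,6],[0,18,42.5,5,6]]' && python3 -m handwheel '[[0,2.5,5,0,0],[0,5,10,0,0],[0,8,15,0,0],[0,9,20,0,0],[0,9,20.5,0,0],[0,9,20.5,0,0]]'
python3 - <<'E'
from h import *
K,M=cam('wrist'); im,D=imaging.capture('wrist'); cv2.imwrite('pics/w1.png',im[...,::-1]); print(M.round(3)); print(get_state()['tcp_pos'],get_state()['eef_rot'])
np.savez('w1.npz',K=K,M=M,D=D,im=im)
O=np.array([.5464,-.0105]);a=np.radians(5);c=np.array([[np.cos(a),-np.sin(a)],[np.sin(a),np.cos(a)]])
for l,z in((-60,31),(60,24.5)): print(l,proj(K,M,[*(O+c@[l/1000,0]),z/1000]))
E
```

```text
time_s: 2.3
tcp_pos: [0.3772, -0.2189, 0.2771]
eef_rot: [-180.0, 0.1, -157.1]
contact_force: [0.9, -0.9, 0.6]
gripper_width: 0.0878
gripper_force: 0.0
time_s: 3.05
tcp_pos: [0.4666, -0.0154, 0.2766]
eef_rot: [-180.0, -0.0, -157.0]
contact_force: [0.5, -0.1, -0.1]
gripper_width: 0.0876
gripper_force: 0.0
[[-0.391  0.882  0.264  0.396]
 [ 0.92   0.375  0.112 -0.044]
 [-0.     0.287 -0.958  0.435]
 [ 0.     0.     0.     1.   ]]
[ 0.46651498 -0.01603048  0.27663943] [-1.79995169e+02  1.94205029e-03 -1.57035416e+02]
-60 [312.51787987 178.19614896]
60 [285.93665142 258.56575973]
```

View pics/w1.png

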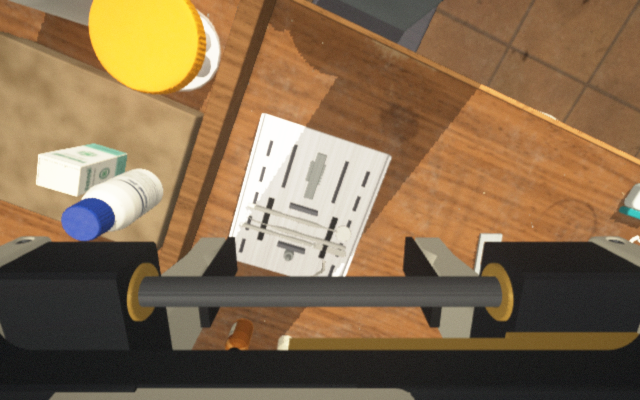

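Run:
```python
from h import *
f=np.load('w1.npz');K,M,D,im=f['K'],f['M'],f['D'],f['im']; P=cloud(K,M,D)
print(K[0,0])
O=np.array([.5464,-.0105]);a=np.radians(5);c=np.array([[np.cos(a),-np.sin(a)],[np.sin(a),np.cos(a)]])
L=(P[...,:2]-O)@c*1000; z=P[...,2]*1000
print('floor z',np.median(z[(abs(L[...,0]+30)<10)&(abs(L[...,1])<60)]))
m=(z>26)&(z<38)&(abs(L[...,0]+60)<50)&(abs(L[...,1])<15)&(D>0)
rc=cv2.minAreaRect(L[m].astype(np.float32)); print('head local',m.sum(),rc,np.median(z[m]), L[m].min(0),L[m].max(0))
m=(z>19)&(z<30)&(abs(L[...,0]-60)<15)&(abs(L[...,1])<15)&(D>0); print('dowel',m.sum(),L[m].mean(0) if m.any() else 0, z[m].max() if m.any() else 0)
m=(z>12)&(z<20)&(D>0)
for xx,n in((-11,'rest1'),(48,'rest2')):
    k=m&(abs(L[...,0]-xx)<15)&(abs(L[...,1])<35); print(n,k.sum(),L[k].min(0),L[k].max(0),L[k].mean(0))
for y in(-84,84):
    k=m&(abs(L[...,1]-y)<8)&(abs(L[...,0]+10)<100)
    if k.sum()>5:
        p=np.polyfit(L[k][:,0],L[k][:,1],1); print('wall',y,k.sum(),p,np.polyval(p,0))
crop=im[105:280,225:400]; cv2.imwrite('pics/w1c.png',cv2.resize(crop[...,::-1],(600,600),interpolation=cv2.INTER_CUBIC))
reg=cv2.inRange(cv2.cvtColor(im,cv2.COLOR_RGB2GRAY),100,165)
```

```text
331.6084533217191
floor z 5.749467243982731
head local 449 ((-63.678016662597656, 1.456838607788086), (11.862387657165527, 59.57295608520508), 89.9400405883789) 30.639706110855315 [-93.46447013  -4.46158249] [-33.88925845   7.41689865]
dowel 27 [57.91573421  1.39556157] 24.78115855530544
rest1 193 [-15.35178033 -34.94037964] [ 3.95774263 29.19955645] [-8.55166724  0.32949147]
rest2 237 [ 33.29220977 -34.51477288] [62.92346814 26.00018318] [46.32812572  1.04007705]
wall -84 414 [-4.60951113e-04 -8.21496281e+01] -82.1496281345485
wall 84 415 [7.57547077e-05 8.50021312e+01] 85.00213124634996
```

View pics/w1c.png

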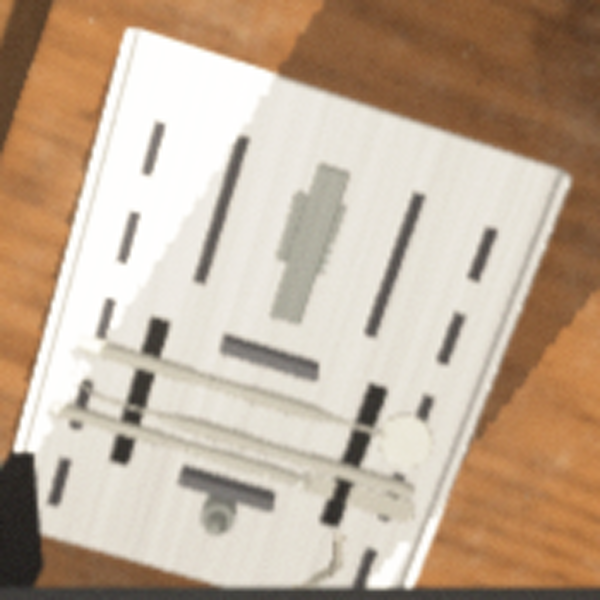

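```bash
python3 -m handwheel '[[0,0,5,-1,0],[0,0,11,-3,0],[0,1,17,-5,0],[0,2,23,-5,0],[0,2,26.5,-5,0],[0,2,26.5,-5,0]]'
python3 - <<'E'
from h import *
f=np.load('w1.npz');P=cloud(f['K'],f['M'],f['D']);z=P[...,2]*1000
O=np.array([.5464,-.0105]);a=np.radians(5);c=np.array([[np.cos(a),-np.sin(a)],[np.sin(a),np.cos(a)]])
L=(P[...,:2]-O)@c*1000
for x in range(-96,-28,6): print(x,[int(round(np.median(z[(abs(L[...,0]-x)<3)&(abs(L[...,1]-y)<1.5)]))) for y in range(-17,22,3)])
K,M=cam('wrist'); im,D=imaging.capture('wrist'); cv2.imwrite('pics/w2.png',im[...,::-1]); P=cloud(K,M,D)
for o in finder.cut_out('wrist','bar')[:2]:
    print(o['p'],o['pixel'])
    cc=max(cv2.findContours(o['region'].astype(np.uint8),0,1)[0],key=cv2.contourArea)[:,0]
    W=np.array([onplane(K,M,p,.004)[:2] for p in cc])*1000
    print(cv2.minAreaRect(W.astype(np.float32)))
m=(P[...,2]>.024)&(P[...,2]<.036)&(np.hypot(P[...,0]-.55,P[...,1]-.28)<.03)&(D>0)
print('grip',m.sum(),cv2.minAreaRect((P[m][:,:2]*1000).astype(np.float32)),np.median(P[m][:,2]))
m=(P[...,2]<.010)&(P[...,2]>.002)&(np.hypot(P[...,0]-.547,P[...,1]-.279)<.1)&(D>0); print('plate z',m.sum())
E
```

```text
time_s: 3.85
tcp_pos: [0.4872, 0.2501, 0.2261]
eef_rot: [-180.0, -0.0, -157.0]
contact_force: [-0.2, 0.3, 0.5]
gripper_width: 0.0876
gripper_force: 0.0
-96 [382, 6, 369, 187, 6, 6, 6, 6, 6, 6, 5, 5, 6]
-90 [5, 6, 5, 6, 6, 31, 30, 30, 30, 5, 5, 6, 6]
-84 [6, 5, 6, 6, 6, 31, 31, 31, 31, 5, 6, 6, 6]
-78 [6, 5, 5, 6, 7, 31, 31, 31, 31, 6, 6, 6, 5]
-72 [6, 6, 6, 7, 8, 30, 31, 31, 30, 8, 5, 6, 6]
-66 [6, 6, 5, 7, 8, 31, 31, 31, 31, 8, 6, 6, 5]
-60 [6, 5, 5, 7, 8, 31, 31, 30, 31, 7, 6, 6, 6]
-54 [6, 6, 6, 7, 7, 31, 31, 30, 30, 8, 6, 5, 6]
-48 [6, 6, 6, 6, 8, 31, 31, 31, 31, 6, 6, 6, 6]
-42 [6, 6, 6, 6, 6, 31, 31, 31, 31, 5, 6, 6, 6]
-36 [5, 6, 6, 6, 6, 30, 30, 31, 30, 6, 6, 6, 6]
  return _methods._mean(a, axis=axis, dtype=dtype,
  ret = ret.dtype.type(ret / rcount)
Traceback (most recent call last):
ValueError: cannot convert float NaN to integer
```

Run:
```python
from h import *
K,M=cam('wrist'); im,D=imaging.capture('wrist'); cv2.imwrite('pics/w2.png',im[...,::-1]); P=cloud(K,M,D)
for o in finder.cut_out('wrist','bar')[:2]:
    print(o['p'],o['pixel'])
    cc=max(cv2.findContours(o['region'].astype(np.uint8),0,1)[0],key=cv2.contourArea)[:,0]
    W=np.array([onplane(K,M,p,.004)[:2] for p in cc])*1000
    print(cv2.minAreaRect(W.astype(np.float32)))
m=(P[...,2]>.026)&(P[...,2]<.036)&(np.hypot(P[...,0]-.55,P[...,1]-.28)<.03)&(D>0)
print('grip',m.sum(),cv2.minAreaRect((P[m][:,:2]*1000).astype(np.float32)) if m.any() else 0,np.median(P[m][:,2]))
```

```text
0.66 [323.6, 216.6]
((541.8201904296875, 277.4730529785156), (158.7040557861328, 29.93012809753418), 22.37804412841797)
grip 269 ((550.9607543945312, 280.95501708984375), (29.891448974609375, 11.650146484375), 22.91702651977539) 0.029573334482156155
```

View pics/w2.png

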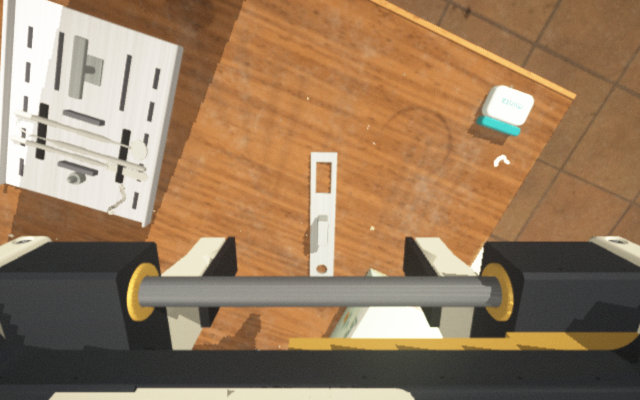

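```bash
python3 -m handwheel '[[0,4,2,-4,-0.5],[0,7.9,3.7,-8,-0.5],[0.3,7.9,3.7,-13,-0.5],[0.3,7.9,3.7,-17.5,-0.5],[0.3,7.9,3.7,-19.5,-0.5],[0.3,7.9,3.7,-20.3,-0.5],[0.3,7.9,3.7,-20.3,-0.5]]' && python3 -m handwheel '[[1,0,0,0,0],[1,0,0,0,0],[1,0,0,0,0],[1,0,0,0,0],[1,0,0,0,0],[1,0,0,0,0]]' 4
```

```text
time_s: 4.82
tcp_pos: [0.5662, 0.2854, 0.024]
eef_rot: [-180.0, 0.0, -157.6]
contact_force: [-0.4, 0.0, 0.1]
gripper_width: 0.0614
gripper_force: 0.0
time_s: 5.58
tcp_pos: [0.5657, 0.2864, 0.0236]
eef_rot: [-180.0, -0.0, -157.5]
contact_force: [0.2, 0.9, 1.3]
gripper_width: 0.0118
gripper_force: 4.0
```

```bash
python3 -m handwheel '[[1,0,0,1,0],[1,0,0,2,0],[1,0,0,3,0],[1,0,0,4,0],[1,0,0,4,0],[1,0,0,4,0]]' 3
cat > tilt.py <<'E'
from h import *
import sys
s=get_state(); K,M=cam('side'); im,D=imaging.capture('side'); P=cloud(K,M,D)
t=s['tcp_pos']; px=proj(K,M,t); print('tcp',t.round(4),s['eef_rot'].round(1),'F',s['contact_force'].round(1),px.round())
u,v=int(px[0]),int(px[1]); x0,x1,y0,y1=max(u-110,0),u+110,max(v-80,0),v+80
cv2.imwrite(f'pics/{sys.argv[1]}.png',cv2.resize(im[y0:y1,x0:x1,::-1],None,fx=3.5,fy=3.5,interpolation=cv2.INTER_CUBIC)); print('crop origin',x0,y0)
yaw=np.radians(s['eef_rot'][2]+180); c=np.array([[np.cos(yaw),-np.sin(yaw)],[np.sin(yaw),np.cos(yaw)]])
L=(P[...,:2]-t[:2])@c*1000; z=P[...,2]*1000; m=(abs(L[...,1])<20)&(L[...,0]>-130)&(L[...,0]<80)&(z>3)&(z<t[2]*1000+20)&(D>0)
for x in range(-120,80,10):
    k=m&(abs(L[...,0]-x)<5)
    if k.sum()>2: print(x,k.sum(),np.percentile(z[k],[5,50,95]).round(0),end=' | ')
E
python3 tilt.py t1
```

```text
time_s: 6.32
tcp_pos: [0.5656, 0.2862, 0.0634]
eef_rot: [180.0, -0.0, -157.6]
contact_force: [-0.7, -0.5, -1.6]
gripper_width: 0.0119
gripper_force: 3.0
tcp [0.5656 0.2862 0.0634] [ 180.    -0.  -157.6] F [-0.7 -0.5 -1.6] [306. 170.]
crop origin 196 90
-110 9 [36. 37. 40.] | -100 41 [36. 38. 39.] | -90 28 [37. 39. 41.] | -80 26 [37. 39. 41.] | -70 25 [38. 40. 42.] | -60 34 [38. 40. 42.] | -50 35 [40. 42. 43.] | -40 36 [40. 43. 44.] | -30 90 [42. 53. 69.] | -20 75 [42. 55. 70.] | -10 142 [44. 70. 82.] | 0 53 [43. 56. 80.] | 10 44 [44. 46. 80.] | 20 33 [43. 46. 48.] | 30 32 [44. 47. 48.] | 40 26 [45. 47. 49.] | 50 35 [44. 48. 49.] | 60 26 [46. 49. 50.] |
```

View pics/t1.png

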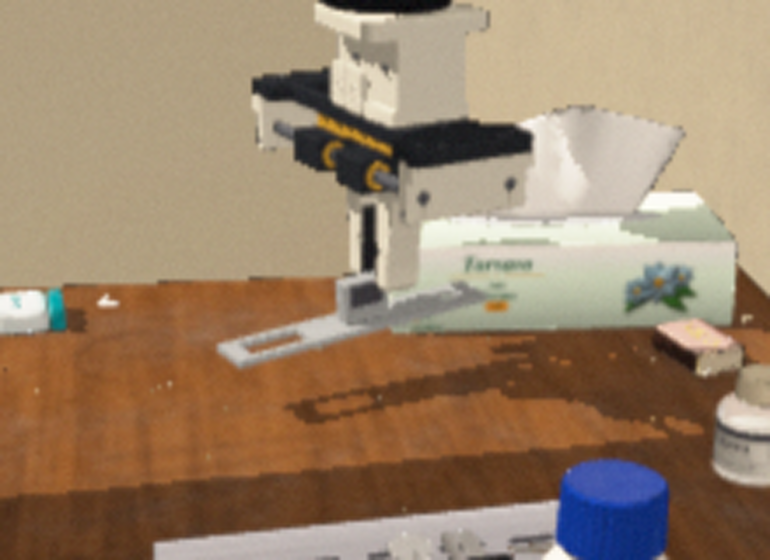

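```bash
python3 -m handwheel '[[1,0,0,2,0],[1,0,0,0,0],[1,0,0,2,0],[1,0,0,0,0],[1,0,0,2,0],[1,0,0,0,0],[1,0,0,0,0]]' 3 && python3 tilt.py t2
```

```text
time_s: 7.25
tcp_pos: [0.5645, 0.2854, 0.0618]
eef_rot: [-179.9, -0.2, -157.6]
contact_force: [0.6, -0.2, -1.4]
gripper_width: 0.0115
gripper_force: 3.0
tcp [0.5645 0.2854 0.0618] [-179.9   -0.2 -157.6] F [ 0.6 -0.2 -1.4] [306. 171.]
crop origin 195 91
-90 35 [ 4.  8. 11.] | -80 33 [ 8. 11. 13.] | -70 32 [12. 15. 17.] | -60 35 [15. 19. 21.] | -50 31 [20. 23. 26.] | -40 51 [24. 27. 30.] | -30 76 [29. 33. 60.] | -20 94 [33. 43. 64.] | -10 158 [38. 67. 81.] | 0 64 [40. 50. 79.] | 10 41 [44. 48. 77.] | 20 33 [48. 51. 54.] | 30 40 [52. 55. 57.] | 40 38 [55. 59. 61.] | 50 38 [59. 63. 65.] | 60 42 [63. 67. 69.] | 70 8 [66. 69. 70.] |
```

```bash
python3 -m handwheel '[[1,0,0,-0.3,0],[1,0,0,-0.5,0],[1,0,0,-0.7,0],[1,0,0,-0.8,0],[1,0,0,-0.8,0]]' 4 && python3 -m handwheel '[[1,0,0,0,0],[1,0,0,0,0],[1,0,0,1,0],[1,0,0,3,0],[1,0,0,5,0],[1,0,0,7,0],[1,0,0,7,0],[1,0,0,7,0]]' 12 && python3 tilt.py t3
```

```text
time_s: 7.92
tcp_pos: [0.5657, 0.2863, 0.0556]
eef_rot: [-180.0, -0.0, -157.6]
contact_force: [-0.0, 0.8, -0.3]
gripper_width: 0.0122
gripper_force: 4.0
time_s: 8.93
tcp_pos: [0.5653, 0.2861, 0.1251]
eef_rot: [180.0, -0.0, -157.6]
contact_force: [-0.1, -0.1, -1.7]
gripper_width: 0.0117
gripper_force: 12.0
tcp [0.5653 0.2861 0.1251] [ 180.    -0.  -157.6] F [-0.1 -0.1 -1.7] [306. 142.]
crop origin 196 62
-90 43 [70. 73. 76.] | -80 34 [74. 76. 79.] | -70 35 [76. 80. 83.] | -60 29 [81. 84. 86.] | -50 40 [84. 88. 91.] | -40 43 [89. 92. 94.] | -30 80 [ 93.  97. 125.] | -20 94 [ 98. 108. 128.] | -10 160 [102. 130. 143.] | 0 71 [104. 114. 143.] | 10 41 [108. 111. 140.] | 20 36 [111. 114. 116.] | 30 40 [114. 118. 119.] | 40 39 [118. 121. 123.] | 50 37 [121. 124. 127.] | 60 43 [124. 128. 131.] | 70 7 [128. 131. 131.] |
```

```bash
python3 -m handwheel '[[1,-0.3,-2,0,-1],[1,-1,-6,0,-4],[1,-1.8,-11,0,-7],[1,-2.6,-16,0,-10],[1,-3.4,-21,0,-13],[1,-4,-25.5,0,-16],[1,-4.1,-28.7,0,-17.5],[1,-4.1,-29.7,0,-17.5]]' && python3 -m handwheel '[[1,0,0,0,0],[1,0,0,-1,0],[1,0,0,-2,0],[1,0,0,-3,0],[1,0,0,-3,0]]' && python3 tilt.py t4
python3 - <<'E'
from h import *
K,M=cam('wrist'); im,D=imaging.capture('wrist'); cv2.imwrite('pics/w3.png',im[...,::-1])
np.savez('w3.npz',K=K,M=M,D=D,im=im)
E
```

```text
time_s: 9.98
tcp_pos: [0.5236, -0.0129, 0.1251]
eef_rot: [-180.0, -0.1, -175.2]
contact_force: [-0.3, 1.1, -1.0]
gripper_width: 0.0116
gripper_force: 12.0
time_s: 10.6
tcp_pos: [0.524, -0.0105, 0.0943]
eef_rot: [-180.0, -0.1, -175.0]
contact_force: [-0.1, 0.2, -0.4]
gripper_width: 0.0114
gripper_force: 12.0
tcp [ 0.524  -0.0105  0.0943] [-1.80e+02 -1.00e-01 -1.75e+02] F [-0.1  0.2 -0.4] [307. 219.]
crop origin 196 139
-100 7 [4. 5. 7.] | -90 165 [ 6.  8. 45.] | -80 163 [ 6.  8. 48.] | -70 186 [ 6. 19. 51.] | -60 198 [ 7. 29. 55.] | -50 209 [ 7. 28. 59.] | -40 218 [ 7. 31. 63.] | -30 261 [ 7. 61. 93.] | -20 303 [ 7. 68. 97.] | -10 308 [  6.  78. 112.] | 0 208 [  6.  75. 108.] | 10 190 [ 7. 18. 82.] | 20 194 [ 7. 14. 85.] | 30 142 [ 7. 85. 89.] | 40 191 [ 6. 13. 92.] | 50 150 [ 7. 14. 96.] | 60 152 [  7.  96. 100.] | 70 35 [  9.  17. 101.] |
```

View pics/w3.png

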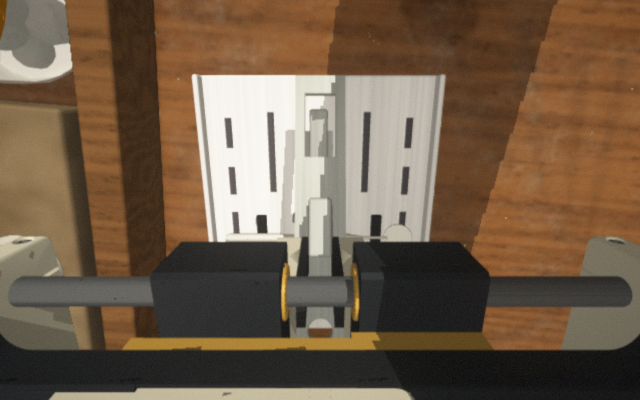

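Run:
```python
from h import *
f=np.load('w3.npz');K,M,D,im=f['K'],f['M'],f['D'],f['im']; P=cloud(K,M,D)
O=np.array([.5464,-.0105]);a=np.radians(5);c=np.array([[np.cos(a),-np.sin(a)],[np.sin(a),np.cos(a)]])
L=(P[...,:2]-O)@c*1000; z=P[...,2]*1000
def st(n,m): print(n,m.sum(),L[m].min(0).round(1),L[m].max(0).round(1),np.median(z[m]).round(1) if m.any() else 0)
g=(D>0)&(abs(L[...,1]-1.5)<25)&(L[...,0]<-30)
h=g&(z>28)&(z<33); st('head',h)
b=g&(z>35)&(z<75); st('bar',b)
for v in range(92,160,6):
    row=[(int(round(L[v,u,0])),round(L[v,u,1],1),int(round(z[v,u]))) for u in (308,316,319,323,328)]; print(v,row)
m=b; A=np.c_[L[m][:,0],np.ones(m.sum())]; print('bar slope',np.degrees(np.arctan(np.linalg.lstsq(A,z[m],rcond=None)[0][0])), 'y mean',L[b&(L[...,0]>-70)][:,1].mean(), 'nose',L[b&(L[...,0]<-104)].mean(0))
K2,M2=K,M
print(L[b][:,0].min(), z[b][np.argmin(L[b][:,0])], proj(K,M,[.4828,-.0146,.031]))
```

```text
head 848 [-92.6  -4.1] [-62.6   7.9] 30.8
bar 5020 [-112.7  -12.1] [-30.   18.1] 59.5
92 [(-103, np.float64(-3.9), 45), (-103, np.float64(0.8), 44), (-103, np.float64(2.6), 45), (-103, np.float64(5.0), 44), (-103, np.float64(8.0), 44)]
98 [(-100, np.float64(-5.3), 6), (-100, np.float64(0.4), 4), (-100, np.float64(2.5), 5), (-100, np.float64(5.4), 6), (-100, np.float64(8.9), 7)]
104 [(-95, np.float64(-5.4), 6), (-95, np.float64(0.4), 5), (-95, np.float64(2.5), 6), (-95, np.float64(5.4), 5), (-95, np.float64(9.0), 6)]
110 [(-91, np.float64(-5.4), 6), (-92, np.float64(0.7), 31), (-92, np.float64(2.6), 31), (-92, np.float64(5.2), 31), (-99, np.float64(3.3), 253)]
116 [(-87, np.float64(-5.4), 6), (-88, np.float64(0.6), 31), (-88, np.float64(2.6), 31), (-88, np.float64(5.2), 30), (-87, np.float64(9.0), 6)]
122 [(-83, np.float64(-5.5), 6), (-84, np.float64(0.6), 31), (-84, np.float64(2.6), 32), (-84, np.float64(5.2), 31), (-83, np.float64(9.1), 6)]
128 [(-79, np.float64(-5.5), 7), (-81, np.float64(0.6), 31), (-81, np.float64(2.6), 31), (-81, np.float64(5.2), 31), (-79, np.float64(9.1), 6)]

[... 176 characters left out ...]
 (-73, np.float64(0.6), 33), (-73, np.float64(2.6), 30), (-73, np.float64(5.2), 32), (-70, np.float64(9.1), 8)]
146 [(-65, np.float64(-5.6), 7), (-69, np.float64(0.6), 31), (-69, np.float64(2.6), 31), (-69, np.float64(5.2), 32), (-66, np.float64(9.1), 9)]
152 [(-61, np.float64(-5.6), 8), (-65, np.float64(0.6), 31), (-65, np.float64(2.6), 31), (-65, np.float64(5.2), 32), (-61, np.float64(9.2), 7)]
158 [(-66, np.float64(-3.8), 59), (-66, np.float64(0.9), 60), (-66, np.float64(2.7), 59), (-65, np.float64(5.0), 59), (-66, np.float64(7.9), 60)]
bar slope 20.132123822532357 y mean 3.216315675473414 nose [-108.52645281    2.9021421 ]
-112.70257904399935 40.10015327130598 [317.34410625 153.53175128]
```

```bash
python3 -m handwheel '[[1,0,-0.1,-0.5,0],[1,0,-0.1,-1,0],[1,0,-0.1,-1.5,0],[1,0,-0.1,-1.9,0],[1,0,-0.1,-2.03,0],[1,0,-0.1,-2.03,0]]' && python3 -m handwheel '[[1,0.4,0.03,0,0],[1,0.8,0.07,0,0],[1,1.2,0.1,0,0],[1,1.2,0.1,0,0]]'
python3 - <<'E'
from h import *
s=get_state(); print(s['tcp_pos'].round(4),s['contact_force'].round(2),s['moment'].round(3))
E
```

```text
time_s: 11.45
tcp_pos: [0.5247, -0.0117, 0.0752]
eef_rot: [-180.0, -0.0, -175.0]
contact_force: [1.0, 0.5, -1.1]
gripper_width: 0.0115
gripper_force: 12.0
time_s: 11.95
tcp_pos: [0.5371, -0.0106, 0.0752]
eef_rot: [180.0, 0.0, -175.1]
contact_force: [-0.4, -0.3, -1.9]
gripper_width: 0.0115
gripper_force: 12.0
[ 0.5371 -0.0106  0.0752] [-0.38 -0.3  -1.92] [ 0.002 -0.026  0.066]
```

```bash
python3 -m handwheel '[[1,0.3,0.03,-0.1,0],[1,0.7,0.06,-0.1,0],[1,1.1,0.1,-0.1,0],[1,1.4,0.12,-0.1,0],[1,1.6,0.14,-0.1,0],[1,1.7,0.15,-0.1,0],[1,1.7,0.15,-0.1,0]]' && python3 -m handwheel '[[1,0.1,0.01,0,0],[1,0.1,0.01,0,0]]' && python3 -m handwheel '[[1,0.1,0.01,0,0],[1,0.1,0.01,0,0]]'
```

```text
time_s: 12.82
tcp_pos: [0.5537, -0.0092, 0.0742]
eef_rot: [180.0, -0.0, -175.1]
contact_force: [-0.4, -1.0, -1.6]
gripper_width: 0.0117
gripper_force: 12.0
time_s: 13.08
tcp_pos: [0.5548, -0.009, 0.0743]
eef_rot: [180.0, 0.0, -175.0]
contact_force: [2.0, 0.2, -0.9]
gripper_width: 0.0115
gripper_force: 12.0
time_s: 13.32
tcp_pos: [0.5558, -0.0089, 0.0742]
eef_rot: [-180.0, 0.0, -175.0]
contact_force: [0.0, -0.5, -1.5]
gripper_width: 0.0118
gripper_force: 12.0
```

```bash
python3 -m handwheel '[[1,0.1,0.01,0,0],[1,0.1,0.01,0,0]]' && python3 -m handwheel '[[1,0.1,0.01,0,0],[1,0.1,0.01,0,0]]' | grep -E 'pos|contact'
```

```text
time_s: 13.58
tcp_pos: [0.5568, -0.0089, 0.0743]
eef_rot: [-180.0, 0.0, -175.1]
contact_force: [-0.8, 0.2, -1.1]
gripper_width: 0.0116
gripper_force: 12.0
tcp_pos: [0.5578, -0.0088, 0.0743]
contact_force: [0.5, 0.2, -2.3]
```

```bash
python3 -m handwheel '[[1,0.1,0.01,0,0],[1,0.1,0.01,0,0]]' | grep -E 'pos|contact'; python3 -c "
from h import *
for i in range(3):
    print(get_state()['contact_force'].round(2),get_state()['moment'].round(3))"
```

```text
tcp_pos: [0.5588, -0.0087, 0.0743]
contact_force: [0.6, -0.3, -0.6]
[ 0.59 -0.29 -0.59] [-0.006  0.055  0.034]
[ 0.59 -0.29 -0.59] [-0.006  0.055  0.034]
[ 0.59 -0.29 -0.59] [-0.006  0.055  0.034]
```

```bash
python3 -m handwheel '[[1,0.1,0.01,0,0],[1,0.1,0.01,0,0]]' | grep -E 'pos|contact'; python3 tilt.py t5
```

```text
tcp_pos: [0.5595, -0.0086, 0.0741]
contact_force: [-1.1, 1.2, -1.7]
tcp [ 0.5595 -0.0086  0.0741] [-180.    -0.  -175.1] F [-1.1  1.2 -1.7] [330. 229.]
crop origin 219 149
-120 95 [6. 7. 8.] | -110 107 [ 6.  7. 32.] | -100 129 [ 6.  8. 32.] | -90 164 [ 7. 21. 32.] | -80 155 [ 7. 25. 32.] | -70 163 [ 7. 28. 33.] | -60 161 [ 6.  9. 36.] | -50 167 [ 6.  8. 40.] | -40 173 [ 6. 38. 43.] | -30 270 [ 7. 41. 74.] | -20 234 [ 7. 51. 77.] | -10 299 [ 7. 57. 91.] | 0 179 [ 6. 54. 87.] | 10 170 [ 7. 35. 83.] | 20 155 [ 7. 59. 64.] | 30 149 [ 7. 64. 68.] | 40 51 [68. 70. 72.] | 50 13 [72. 73. 75.] | 60 13 [76. 77. 79.] | 70 4 [79. 79. 80.] |
```

View pics/t5.png

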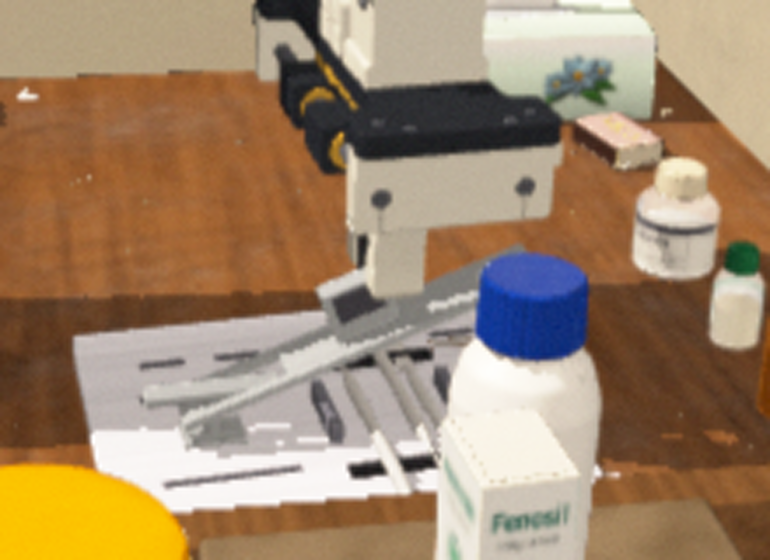

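```bash
python3 -m handwheel '[[1,0.1,0.01,0,0],[1,0.1,0.01,0,0]]' | grep -E 'pos|contact'; python3 -m handwheel '[[1,0,0,0,0]]' | grep -E 'pos|contact'
```

```text
tcp_pos: [0.5603, -0.0086, 0.074]
contact_force: [-1.6, -1.0, -1.8]
tcp_pos: [0.5603, -0.0086, 0.0741]
contact_force: [-2.7, -0.7, -3.1]
```

```bash
python3 -m handwheel '[[1,0,0,-0.1,0],[1,0,0,-0.2,0],[1,0,0,-0.3,0],[1,0,0,-0.4,0],[1,0,0,-0.4,0]]' 8| grep -E 'pos|contact'; python3 -m handwheel '[[1,0,0,-0.1,0],[1,0,0,-0.2,0],[1,0,0,-0.3,0],[1,0,0,-0.3,0]]' | grep -E 'pos|contact'
```

```text
tcp_pos: [0.5609, -0.0084, 0.0703]
contact_force: [-0.8, 0.4, -1.2]
tcp_pos: [0.5607, -0.0085, 0.0671]
contact_force: [-0.6, -0.0, -0.7]
```

```bash
for i in 1; do python3 -m handwheel '[[1,0.02,0,-0.1,0],[1,0.07,0.01,-0.2,0],[1,0.12,0.01,-0.3,0],[1,0.17,0.02,-0.4,0],[1,0.17,0.02,-0.4,0]]' 6| grep -E 'pos|contact'; done; python3 tilt.py t6
```

```text
tcp_pos: [0.5624, -0.0083, 0.0631]
contact_force: [-1.3, 0.3, -1.0]
tcp [ 0.5624 -0.0083  0.0631] [-180.    -0.  -175.1] F [-1.3  0.3 -1. ] [331. 235.]
crop origin 221 155
-120 94 [6. 7. 8.] | -110 121 [ 6.  8. 32.] | -100 147 [ 7.  8. 33.] | -90 152 [ 7. 19. 33.] | -80 141 [ 7. 20. 33.] | -70 131 [ 7. 21. 33.] | -60 139 [ 6. 24. 33.] | -50 151 [ 7. 27. 32.] | -40 170 [ 6. 19. 35.] | -30 244 [ 7. 35. 64.] | -20 248 [ 7. 40. 67.] | -10 269 [ 7. 50. 79.] | 0 188 [ 7. 41. 75.] | 10 170 [ 7. 44. 70.] | 20 142 [ 7. 48. 52.] | 30 128 [ 8. 52. 55.] | 40 27 [55. 56. 57.] |
```

```bash
python3 -m handwheel '[[1,0.05,0,-0.1,0],[1,0.1,0.01,-0.2,0],[1,0.15,0.01,-0.3,0],[1,0.2,0.02,-0.4,0],[1,0.2,0.02,-0.4,0]]' 6| grep -E 'pos|contact'; python3 -m handwheel '[[1,0.05,0,-0.1,0],[1,0.1,0.01,-0.2,0],[1,0.15,0.01,-0.3,0],[1,0.2,0.02,-0.4,0],[1,0.2,0.02,-0.4,0]]' 6| grep -E 'pos|contact'; python3 tilt.py t7
```

```text
tcp_pos: [0.5644, -0.0081, 0.0591]
contact_force: [-0.2, -0.4, -0.2]
tcp_pos: [0.5664, -0.0079, 0.0551]
contact_force: [-0.3, 0.4, -0.6]
tcp [ 0.5664 -0.0079  0.0551] [-180.    -0.  -175.1] F [-0.3  0.4 -0.6] [334. 240.]
crop origin 223 159
-120 95 [6. 7. 8.] | -110 133 [ 6.  8. 32.] | -100 156 [ 7. 16. 32.] | -90 155 [ 7. 18. 33.] | -80 135 [ 7. 19. 32.] | -70 133 [ 7. 20. 32.] | -60 128 [ 7.  8. 33.] | -50 141 [ 6. 24. 28.] | -40 178 [ 6. 17. 30.] | -30 203 [ 7. 31. 58.] | -20 251 [ 7. 34. 60.] | -10 246 [ 7. 42. 72.] | 0 185 [ 6. 14. 68.] | 10 161 [ 7. 36. 58.] | 20 120 [ 7. 40. 42.] | 30 58 [17. 42. 44.] | 40 7 [44. 44. 45.] |
```

```bash
python3 -m handwheel '[[1,0.05,0,-0.1,0],[1,0.1,0.01,-0.2,0],[1,0.15,0.01,-0.3,0],[1,0.17,0.02,-0.4,0],[1,0.17,0.02,-0.4,0]]' 6| grep -E 'pos|contact'; python3 -m handwheel '[[1,0.05,0,-0.1,0],[1,0.1,0.01,-0.2,0],[1,0.13,0.01,-0.3,0],[1,0.13,0.01,-0.3,0]]' 6| grep -E 'pos|contact'; python3 tilt.py t8
```

```text
tcp_pos: [0.5681, -0.0077, 0.0512]
contact_force: [-0.8, -0.4, -0.9]
tcp_pos: [0.5695, -0.0076, 0.0482]
contact_force: [-0.2, -0.1, -1.0]
tcp [ 0.5695 -0.0076  0.0482] [-180.    -0.  -175.1] F [-0.2 -0.1 -1. ] [335. 243.]
crop origin 225 163
-120 110 [ 6.  7. 32.] | -110 132 [ 6.  8. 33.] | -100 162 [ 7. 17. 33.] | -90 151 [ 7. 18. 33.] | -80 131 [ 7. 17. 32.] | -70 136 [ 6. 18. 32.] | -60 120 [ 6.  8. 32.] | -50 145 [ 6. 21. 25.] | -40 151 [ 6. 22. 26.] | -30 200 [ 7. 26. 52.] | -20 202 [ 7. 31. 54.] | -10 244 [ 7. 36. 63.] | 0 161 [ 7. 29. 63.] | 10 145 [ 7. 30. 60.] | 20 84 [ 7. 31. 33.] | 30 20 [32. 33. 34.] |
```

View pics/t8.png

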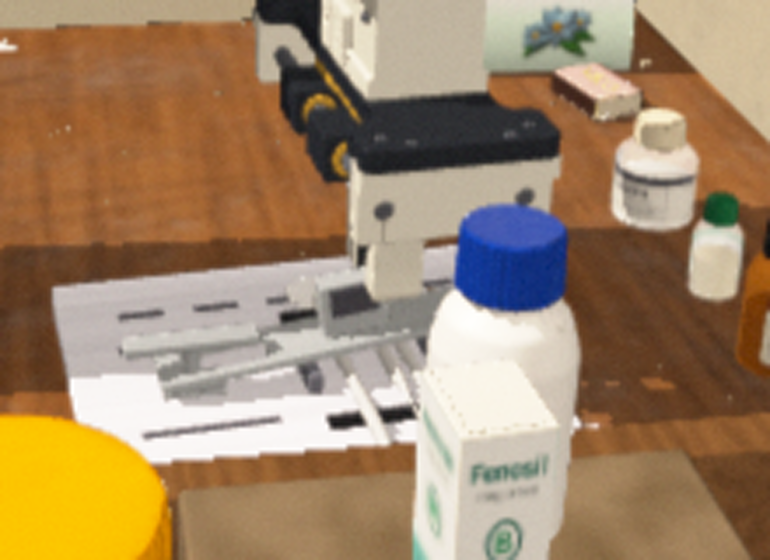

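```bash
python3 -m handwheel '[[1,0,0,-0.1,0],[1,0,0,-0.2,0],[1,0,0,-0.3,0],[1,0,0,-0.3,0]]' 6| grep -E 'pos|contact'; python3 -m handwheel '[[1,-0.2,-0.02,0,0],[1,-0.4,-0.03,0,0],[1,-0.6,-0.05,0,0],[1,-0.6,-0.05,0,0]]' 6| grep -E 'pos|contact'; python3 tilt.py t9
python3 - <<'E'
from h import *
K,M=cam('wrist'); im,D=imaging.capture('wrist'); cv2.imwrite('pics/w4.png',im[...,::-1]); np.savez('w4.npz',K=K,M=M,D=D,im=im)
P=cloud(K,M,D);O=np.array([.5464,-.0105]);a=np.radians(5);c=np.array([[np.cos(a),-np.sin(a)],[np.sin(a),np.cos(a)]])
L=(P[...,:2]-O)@c*1000; z=P[...,2]*1000
print()
for y in(-10.5,14): 
  for x in range(-90,60,8):
    k=(abs(L[...,0]-x)<3)&(abs(L[...,1]-y)<2)&(D>0)
    if k.sum()>3: print(x,y,np.median(z[k]).round(1),end=' | ')
E
```

```text
tcp_pos: [0.5694, -0.0076, 0.0451]
contact_force: [-1.5, 0.7, -1.2]
tcp_pos: [0.5632, -0.0081, 0.0453]
contact_force: [0.5, 0.1, -1.3]
tcp [ 0.5632 -0.0081  0.0453] [ 180.    0. -175.] F [ 0.5  0.1 -1.3] [331. 245.]
crop origin 221 165
-120 94 [6. 7. 8.] | -110 124 [ 6.  8. 32.] | -100 150 [ 7. 13. 32.] | -90 150 [ 7. 14. 32.] | -80 145 [ 6. 16. 32.] | -70 147 [ 6. 15. 33.] | -60 145 [ 6. 15. 33.] | -50 132 [ 7. 19. 30.] | -40 131 [ 6. 20. 22.] | -30 200 [ 7. 23. 49.] | -20 220 [ 6. 26. 51.] | -10 220 [ 7. 37. 61.] | 0 158 [ 6. 24. 56.] | 10 135 [ 7. 27. 52.] | 20 110 [ 7. 29. 31.] | 30 46 [ 9. 31. 32.] | 40 9 [31. 32. 34.] | 
-90 -10.5 5.8 | -82 -10.5 11.1 | -74 -10.5 12.1 | -66 -10.5 13.4 | -58 -10.5 14.7 | -50 -10.5 15.8 | -42 -10.5 16.8 | -34 -10.5 18.2 | -26 -10.5 19.2 | -18 -10.5 134.1 | -10 -10.5 148.1 | -2 -10.5 134.4 | 6 -10.5 63.3 | 14 -10.5 24.8 | -90 14 5.9 | -82 14 11.1 | -74 14 12.2 | -66 14 13.5 | -58 14 14.5 | -50 14 15.6 | -42 14 17.0 | -34 14 17.9 | -26 14 19.3 | -18 14 134.0 | -10 14 148.3 | -2 14 133.9 | 6 14 63.7 | 14 14 24.8 |
```

```bash
python3 -m handwheel '[[1,-0.2,-0.02,0,0],[1,-0.4,-0.03,0,0],[1,-0.65,-0.06,0,0],[1,-0.65,-0.06,0,0]]' 6| grep -E 'pos|contact'
python3 - <<'E'
from h import *
K,M=cam('wrist'); im,D=imaging.capture('wrist'); cv2.imwrite('pics/w5.png',im[...,::-1])
P=cloud(K,M,D);O=np.array([.5464,-.0105]);a=np.radians(5);c=np.array([[np.cos(a),-np.sin(a)],[np.sin(a),np.cos(a)]])
L=(P[...,:2]-O)@c*1000; z=P[...,2]*1000
h=(z>28.5)&(z<33)&(abs(L[...,1]-1.5)<12)&(L[...,0]<-25)&(L[...,0]>-105); print('head',L[h].min(0),L[h].max(0))
b=(z>8.8)&(z<15)&(L[...,0]<-60)&(L[...,0]>-110)&((abs(L[...,1]+9.5)<2.5)|(abs(L[...,1]-13)<2.5)); print('bar nose min x',np.percentile(L[b][:,0],[0,1,3]),z[b].min())
w=(abs(z-16)<3)&(L[...,0]<-30)&(L[...,0]>-110)&(abs(abs(L[...,1])-84)<6); print('walls',L[w&(L[...,1]>0)][:,1].mean(),L[w&(L[...,1]<0)][:,1].mean())
bb=(z>9)&(z<24)&(L[...,0]<-30)&(L[...,0]>-70)&(abs(L[...,1])<25);print('bar y',L[bb].min(0),L[bb].max(0))
p=[proj(K,M,[*(O+c@np.array([57.9,1.5])/1000),.0245])];print(p)
E
```

```text
tcp_pos: [0.5567, -0.0087, 0.0453]
contact_force: [-0.8, -0.6, -1.8]
head [-92.82847606  -4.0473384 ] [-33.52209781   7.99125054]
bar nose min x [-89.83851085 -89.73253096 -89.17480158] 8.814450820417068
walls 85.2770773123591 -81.34862077110934
bar y [-69.67465079 -13.02802417] [-30.01674855  16.9644376 ]
[array([318.80751688, 306.94237332])]
```

View pics/w5.png

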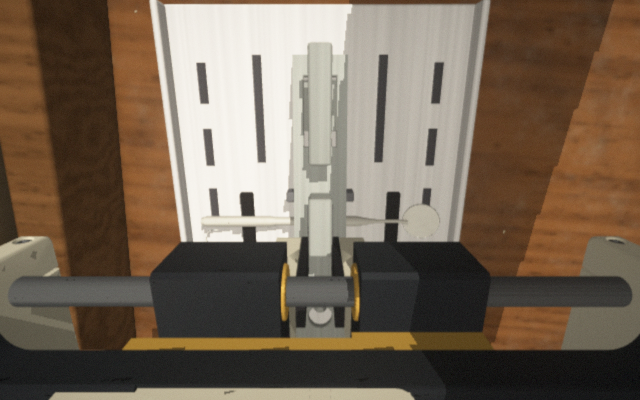

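```bash
python3 -m handwheel '[[1,0.05,0,-0.1,0],[1,0.1,0.01,-0.2,0],[1,0.16,0.01,-0.3,0],[1,0.16,0.01,-0.3,0]]' 4| grep -E 'pos|contact'; python3 -m handwheel '[[1,0.06,0,-0.1,0],[1,0.12,0.01,-0.2,0],[1,0.16,0.01,-0.25,0],[1,0.16,0.01,-0.25,0]]' 4| grep -E 'pos|contact'; python3 tilt.py t10;  python3 - <<'E'
from h import *
K,M=cam('wrist'); im,D=imaging.capture('wrist'); cv2.imwrite('pics/w6.png',im[...,::-1])
P=cloud(K,M,D);O=np.array([.5464,-.0105]);a=np.radians(5);c=np.array([[np.cos(a),-np.sin(a)],[np.sin(a),np.cos(a)]])
L=(P[...,:2]-O)@c*1000; z=P[...,2]*1000
print()
for x in range(-90,24,8):
    k=(abs(L[...,0]-x)<3)&(abs(L[...,1]+9.5)<2)&(D>0)
    if k.sum()>3: print(x,np.median(z[k]).round(1),end=' | ')
E
```

```text
tcp_pos: [0.559, -0.0085, 0.0424]
contact_force: [0.7, 0.1, 0.7]
tcp_pos: [0.5607, -0.0083, 0.0401]
contact_force: [1.6, 1.1, 3.2]
tcp [ 0.5607 -0.0083  0.0401] [ 1.80e+02  1.00e-01 -1.75e+02] F [1.6 1.1 3.2] [330. 249.]
crop origin 219 168
-120 92 [6. 7. 8.] | -110 133 [ 6.  8. 32.] | -100 148 [ 7. 21. 32.] | -90 135 [ 6. 18. 33.] | -80 150 [ 7. 20. 32.] | -70 131 [ 7. 18. 33.] | -60 149 [ 6. 18. 32.] | -50 130 [ 7. 21. 32.] | -40 126 [ 6. 20. 22.] | -30 210 [ 7. 22. 47.] | -20 191 [ 7. 28. 47.] | -10 197 [ 7. 30. 55.] | 0 133 [ 7. 21. 54.] | 10 115 [ 7. 21. 50.] | 20 108 [ 7. 20. 22.] | 30 36 [ 7. 21. 22.] | 40 4 [20. 21. 21.] | 
-90 19.7 | -82 19.8 | -74 19.8 | -66 19.7 | -58 19.9 | -50 19.9 | -42 19.9 | -34 19.8 | -26 120.6 | -18 129.4 | -10 141.4 | -2 20.9 | 6 61.1 | 14 91.2 | 22 91.2 |
```

```bash
python3 -m handwheel '[[0.8,0,0,0,0],[0.7,0,0,0,0],[0.6,0,0,0,0],[0.5,0,0,0,0],[0.5,0,0,0,0],[0.5,0,0,0.5,0],[0.5,0,0,1.5,0],[0.5,0,0,3,0]]' && python3 -m handwheel '[[0.5,0,0,3,0],[0.5,-1,0,7,0],[0.5,-3,0,12,0],[0.5,-4,0,15,0],[0.5,-4,0,15,0],[0.5,-4,0,15,0]]' | grep -E 'pos|time'
python3 - <<'E'
from h import *
K,M=cam('wrist'); im,D=imaging.capture('wrist')
P=cloud(K,M,D);O=np.array([.5464,-.0105]);a=np.radians(5);c=np.array([[np.cos(a),-np.sin(a)],[np.sin(a),np.cos(a)]])
L=(P[...,:2]-O)@c*1000; z=P[...,2]*1000
for x in range(-90,80,8):
    k=(abs(L[...,0]-x)<3)&(abs(L[...,1]+9.5)<2)&(D>0)
    if k.sum()>3: print(x,np.median(z[k]).round(1),end=' | ')
imt,_=imaging.capture('top')
A=cv2.resize(im[80:320,200:460,::-1],(520,480),interpolation=cv2.INTER_CUBIC); B=cv2.resize(imt[170:280,350:440,::-1],(270,330),interpolation=cv2.INTER_CUBIC)
C=np.zeros((480,790,3),np.uint8);C[:,:520]=A;C[:330,520:]=B;cv2.imwrite('pics/f.png',C)
E
```

```text
time_s: 22.78
tcp_pos: [0.5601, -0.0085, 0.0706]
eef_rot: [-180.0, -0.0, -175.0]
contact_force: [-0.2, -0.2, -0.1]
gripper_width: 0.0438
gripper_force: 0.0
time_s: 23.52
tcp_pos: [0.52, -0.0084, 0.2202]
-90 18.8 | -82 19.6 | -74 19.7 | -66 19.8 | -58 302.0 | -50 323.9 | -42 20.0 | -34 19.9 | -26 19.7 | -18 19.9 | -10 19.6 | -2 20.1 | 6 20.0 | 14 19.6 | 22 20.2 | 30 19.7 | 38 19.8 | 46 20.0 | 54 20.0 | 62 20.0 | 70 19.6 | 78 19.7 |
```

View pics/f.png

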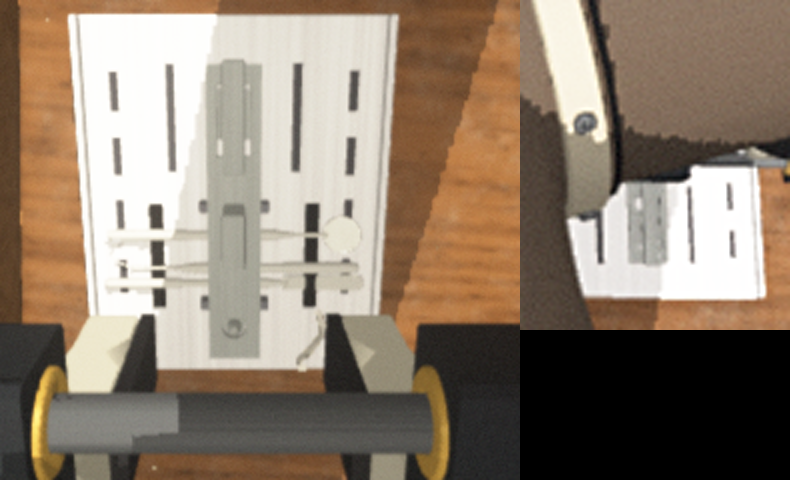

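The picture shows the bar lying level on both rests, its top at 20 mm all along. The stud head lies over the eye at about (234,115), and the dowel stands in the hole at (234,327). The gripper is clear of everything.

```bash
python3 -c "
from plant import r
print(r.close_job())"
```

```text
the job is handed in; nothing more can be done
None
```

The bar is fitted and the job is handed in: it lies level on both rests, with the eye held under the stud head and the hole down over the dowel. Measured contact forces stayed around 3 N, and the arm finished clear at about 24 s.

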